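Set the depth ring and lock it with the inner knob

ROBOT

A 6-joint arm with a two-finger parallel gripper is mounted at the origin on the work surface; the furniture and walls round the work are solid. World frame = base frame: x ahead of the robot, y to its left, z up, the work surface at z = 0. Lengths are in m, angles in rad, forces in N, time in s.
With the tool pointing down it reaches from about 0.375 to 0.9 m from the base axis. Payload 3.1 kg.
Tool frame: the origin (TCP) lies between the finger pads; the fingertips stand manip.finger_overhang ahead of it and the grasp point (between the pads) lies 5 mm behind it (manip.finger_overhang is the distance from the TCP to the fingertips, in m); z points along the fingers, y is the line along which they close (so a half turn about z gives the same grasp; the last joint's range is limited). The gripper opens to 85 mm and grips with 20 to 120 N. Pads are 22 mm wide; open, the fingers measure 114 mm over their backs; the gripper's body (76 mm by 85 mm) begins 54 mm behind the grasp point. The pads swing forward as they close: fully open they stand 13 mm farther back than shut.
Start: joints at [-1.502, 0.527, 1.433, -0, 1.181, -0.178], TCP at [0.153, -0.606, 0.245] pointing down, gripper open.
Joint ranges: [-3.08, 3.08], [-0.75, 2.2], [0.22, 2.44], [-1.43, 4.57], [0, 2.65], [-2.85, 2.85]. Speed limits (rad/s): [2.79, 2.79, 3.14, 3.14, 3.14, 3.14].

INTERFACE

Orientations are given as a unit quaternion [x, y, z, w].
In Python, from station import manip gives the robot as it stands.
- The arm moves only by the tool drive_tool, never from a script. Its argument "plan" is a list of rows, each a list of 7 numbers: the shift along the tool's x, y, z in m, then the turn, a rotation vector about the tool's x, y, z in degrees, then the opening, from -1 (shut) to 1 (fully open). In form: [[x, y, z, wx, wy, wz, gripper], ...]. A call has 1 to 10 rows; each row shifts and turns the commanded pose from where the row before left it, along the tool's axes as they then stand; what a row does not reach is not made up. A row lasts 1/10 s, in which the tool goes at most 50 mm and 8.59 degrees, less where a joint would pass 70% of its speed; a pose out of reach is approached as far as the arm can. A call is refused whole if a number of a shift passes 0.05 or a number of a turn 8.59, either way. A call with a gripper value outside its range is refused whole. The fingers move at their own pace and stop on an object; "newtons" is the grip in N (left out, the last holds). Time passes only in rows, so rows that do not move let the fingers close. It gives the time, the measured TCP pose, the force, the opening and the grip force at its end, in the units of the state.
- manip.sense(): the state, without advancing time (a new reading comes with each control period).
- manip.snapshot(name): name is "scene" or "side" or "wrist"; returns a dict with "image" (480x640x3 uint8, red, green, blue), "z_map" (480x640 float32, m along the optical axis (not along the pixel's ray), 0 where there is no reading), "fov_y" (degrees; the focal length in pixels is half the picture's height over the tangent of half this angle, whatever the lens; pixels are square), "cx", "cy" (the principal point, pixels), "extrinsics" (4x4, takes a point from camera to world coordinates); the wrist camera has in their place "mount" (4x4, takes a point from camera to tool coordinates, whose origin is the TCP and whose axes are the flange's). Camera axes: x right, y up, looking along -z (the intrinsics and any distortion apply to the point x, -y, -z); pixel columns grow to the right and rows downward; lengths in m; the calibration is good to about 2 mm. The wrist camera is an equidistant fisheye: a pixel r from the principal point sees the ray r / f radians off the axis. A picture is of the moment at which its call begins: read the wrist's pose just before it.
- manip.sign_off(): hands the job in; it is judged then, once.
The state is a dict: "t": time; "q": joint angles; "qd": joint speeds; "tau": joint torques, N m; "tcp_pos": TCP position; "tool_rot": TCP orientation; "force": force on the tool from outside, world axes, zero at the start; "ft_torque": the same for the moment, N m; "finger_gap": opening from 0.0 (shut) to 1.0 (fully open); "gripper_force": force on a finger pad.
Only numpy, scipy, OpenCV 4.12 (cv2) and the standard library are available. Lean on these libraries where they do the work, as an engineer would, in place of code of your own. Each camera call takes 0.05 s, during which the arm holds its last target. There are 200 camera calls.

TASK

Turn the black outer ring of the depth adjuster anticlockwise until its yellow mark lines up with the red index line on the housing. Then lock that setting: turn only the small silver knob in the middle clockwise until you feel it bear on its seat, make it just snug, not so tight that the ring starts to be dragged along, and let go. Leave the sanding block, the offcut and the wooden spool where they are.

Things in the scene. Friction and masses are not known exactly. Their poses are not given: they have to be found in the camera images.
- fixture: depth adjuster fixed to the bench: plywood board 170 x 130 x 15 mm with a grey housing 104 x 92 mm, top 45 mm above the bench, and a steel stop rod (20 mm thick at its foot, axis 30 mm high) out to 90 mm from the centre on the +y side. Origin: centre of the board's underside, on the dial's vertical axis. x runs along the board; the red index line is on the -x side
- index_mark (a point): middle of the red index line (13 x 4 mm) on the housing's top, 39.5 mm from the dial's axis
- ring_center (a point): centre of the black outer ring (diameter 58 mm, from 46 to 70 mm above the bench, fluted), on the dial's vertical axis, 58 mm above the bench. The fingers may grip all its height and any side
- ring_mark (a point): outer end of the yellow mark on the ring's top face, 28.5 mm from the axis
- depth_ring (a joint): angle of the outer ring, rad: 0 when its mark points at the index line, growing clockwise seen from above. Starts at 0.4 to 0.85, so it has to go anticlockwise. It holds by friction and slips at 0.5 N m about the vertical axis; it also takes the whole moment put on the inner knob, so a knob turned to 0.5 N m drags the ring with it
- knob_center (a point): centre of the silver (aluminium) inner lock knob (diameter 26 mm, from 71 to 95 mm above the bench, straight sides), on the same axis as the ring, 83 mm above the bench. It stands 25 mm proud of the ring's top face and any side can be gripped
- lock_knob (a joint): angle of the inner knob relative to the ring that carries it, rad, growing clockwise from above; starts at 0 to 0.2. It turns against 0.12 N m of friction until its hidden nose meets the seat, after 0.35 to 1.25 rad of turn (varies, not visible), then stiffens by about 3 N m per rad: 0.1 N m above free turning is just snug, 0.2 well snug, 0.3 too tight. Friction keeps it tight when let go
- sand_block: brown wooden sanding block, 64 x 100 x 36 mm, loose; origin at the centre of its underside
- offcut: flat wood offcut, 44 x 120 x 19 mm, loose; origin at the centre of its underside
- spool: turned wooden spool, 74 mm across, 71 mm tall, standing loose; origin at the centre of its underside
Not all that is in view belongs to the job. There is more than one size of the fixture; the job needs the largest.

How it is judged:
By the outcome, as a careful person would: the job done as asked, in the order asked, and still so for the second after the job is handed in, with the robot touching nothing.
It also fails if it takes over 70 s, if anything falls off the work surface, if the arm or the gripper's body presses on something with over 40 N, if the wrist force passes 120 N, or if a joint passes its speed limit or range.

## Working session

There is one attempt and no reset: what is moved stays moved. The work goes in short steps, Python scripts to look and compute and a tool call to move; the robot and the scene stay as the last step left them, time stands still between calls to the robot, and variables do not carry over. Pictures are saved under pics/ and viewed, at most 10 in all, crops included, and the job is handed in when it is done.

Besides the shell and the picture viewer there is one more tool, called after "Emit:" by a JSON object that holds its "api" and its "payload". drive_tool: Moves the arm, as the interface text tells. Its arguments: {"type":"object","properties":{"plan":{"type":"array"},"newtons":{"type":"number"}},"required":["plan"]}

```bash
mkdir -p pics; ls
python3 - <<'E'
from station import manip
import cv2,numpy as np,pickle
print(manip.sense(), manip.finger_overhang)
d={}
for n in("scene","side"):
    s=manip.snapshot(n);d[n]=s
    cv2.imwrite(f"pics/{n}0.png",s["image"][:,:,::-1]);print(n,s["fov_y"],s["cx"],s["cy"],s["extrinsics"].round(3).tolist(),[k for k in s])
pickle.dump(d,open("s0.pkl","wb"))
E
```

```text
pics
{'t': 0.0, 'q': array([-1.50146636e+00,  5.28467728e-01,  1.43392882e+00,  1.50145690e-05,
        1.18139513e+00, -1.78481372e-01]), 'qd': array([ 1.52599544e-04, -1.10139738e-03,  1.31586193e-03, -1.87626149e-03,
       -8.46647689e-05, -1.40799614e-03]), 'tau': array([-2.34282947e-03, -4.42363465e+01, -1.78027779e+01, -5.23836861e-04,
        8.47900665e-03,  9.97282257e-10]), 'tcp_pos': array([ 0.15329629, -0.60518838,  0.2443242 ]), 'tool_rot': array([ 9.92333262e-01,  1.23585956e-01,  6.69085936e-05, -1.09749532e-03]), 'force': array([-0.04269316,  0.25266406, -0.29332723]), 'ft_torque': array([-0.00035714, -0.01098518, -0.00508141]), 'gripper_force': 0.0, 'finger_gap': 1.0011741645473022} 0.014
scene 52.076349556497725 323.3795375981036 238.57905392172225 [[-0.874, 0.181, -0.451, -0.066], [-0.486, -0.361, 0.796, 0.934], [-0.019, 0.915, 0.403, 0.571], [0.0, 0.0, 0.0, 1.0]] ['image', 'z_map', 'fov_y', 'cx', 'cy', 'extrinsics']
side 46.81879146767922 312.3171608423898 233.9647818090156 [[1.0, -0.001, -0.007, 0.482], [-0.005, 0.497, -0.868, -1.399], [0.004, 0.868, 0.497, 0.879], [0.0, 0.0, 0.0, 1.0]] ['image', 'z_map', 'fov_y', 'cx', 'cy', 'extrinsics']
```

View pics/scene0.png

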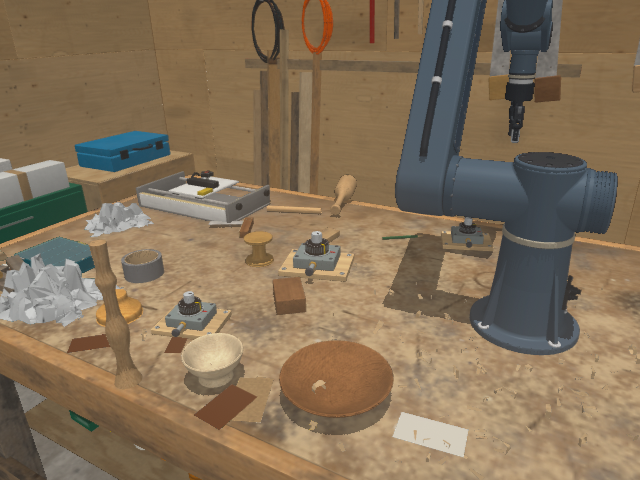

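View pics/side0.png

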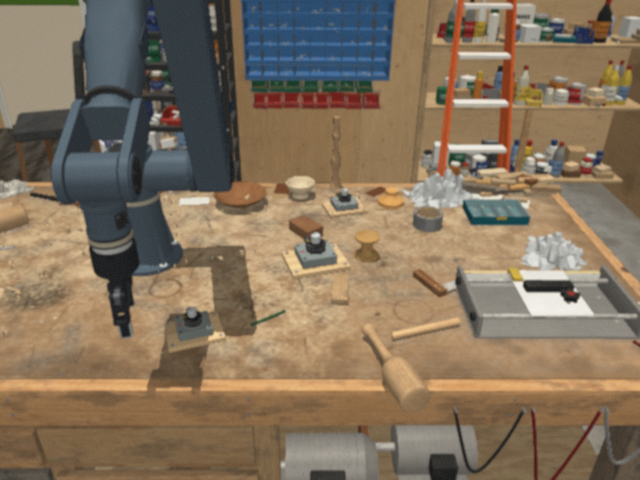

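Three adjusters: A scene (317,255)/side (316,252), B scene (190,315)/side (344,203), C scene (467,236)/side (194,325). A looks largest and has the block, spool and offcut around it; I'll measure their sizes and confirm.

```bash
cat > h.py <<'E'
import numpy as np,cv2,pickle
def cloud(s):
    f=240/np.tan(np.radians(s["fov_y"]/2));z=s["z_map"];v,u=np.mgrid[:480,:640]
    P=np.stack([(u-s["cx"])/f*z,-(v-s["cy"])/f*z,-z],-1)
    E=s["extrinsics"];return P@E[:3,:3].T+E[:3,3]
def proj(s,p):
    f=240/np.tan(np.radians(s["fov_y"]/2));E=s["extrinsics"];c=(np.array(p)-E[:3,3])@E[:3,:3]
    return s["cx"]+f*c[0]/-c[2], s["cy"]-f*c[1]/-c[2]
E
python3 - <<'E'
from h import *
d=pickle.load(open("s0.pkl","rb"))
B={"scene":{"A":(275,225,358,282),"B":(150,285,235,340),"C":(440,215,500,257)},"side":{"A":(278,228,352,276),"B":(320,185,370,217),"C":(160,303,230,352)}}
out=[]
for n in B:
  P=cloud(d[n])
  for k,(a,b,c,e) in B[n].items():
    q=P[b:e,a:c].reshape(-1,3);q=q[d[n]["z_map"][b:e,a:c].ravel()>0]
    top=q[q[:,2].argsort()[-12:]];kz=np.median(top[:,2]);
    print(n,k,"top z",kz.round(4),"knob xy",np.median(top[:,:2],0).round(4), end=' ')
    c0=np.median(top[:,:2],0);r=np.hypot(*(q[:,:2]-c0).T)
    h,ed=np.histogram(q[r<.12][:,2],bins=np.arange(-.004,.11,.004));print(dict(zip((ed[:-1]*1000).round().astype(int).tolist(),h.tolist())))
    b2=q[(q[:,2]>.008)&(q[:,2]<.019)&(r<.14)][:,:2].astype(np.float32)
    print("   board rect",cv2.minAreaRect(b2))
ims=[cv2.resize(d[n]["image"][b:e,a:c],(400,290),interpolation=cv2.INTER_CUBIC) for n in B for (a,b,c,e) in [B[n]["A"],B[n]["B"]]]
cv2.imwrite("pics/crop.png",np.vstack([np.hstack(ims[:2]),np.hstack(ims[2:])])[:,:,::-1])
E
```

```text
scene A top z 0.0958 knob xy [ 0.4974 -0.0285] {-4: 212, 0: 330, 4: 100, 8: 118, 12: 577, 16: 186, 20: 72, 24: 67, 28: 73, 32: 99, 36: 100, 40: 126, 44: 330, 48: 35, 52: 39, 56: 32, 60: 35, 64: 44, 68: 121, 72: 17, 76: 13, 80: 17, 84: 18, 88: 18, 92: 36, 96: 5, 100: 0, 104: 0}
   board rect ((0.502471923828125, -0.05721476674079895), (0.18366970121860504, 0.1889495849609375), 15.940682411193848)
scene B top z 0.0748 knob xy [0.6011 0.315 ] {-4: 559, 0: 542, 4: 92, 8: 523, 12: 244, 16: 91, 20: 94, 24: 126, 28: 117, 32: 389, 36: 99, 40: 37, 44: 37, 48: 48, 52: 147, 56: 19, 60: 18, 64: 21, 68: 18, 72: 43, 76: 1, 80: 0, 84: 0, 88: 0, 92: 0, 96: 0, 100: 0, 104: 0}
   board rect ((0.6000646352767944, 0.32412800192832947), (0.13453169167041779, 0.12062785029411316), 17.01042938232422)
scene C top z 0.2421 knob xy [0.0707 0.0499] {-4: 0, 0: 0, 4: 0, 8: 0, 12: 0, 16: 0, 20: 0, 24: 0, 28: 0, 32: 0, 36: 0, 40: 0, 44: 0, 48: 0, 52: 0, 56: 0, 60: 0, 64: 0, 68: 0, 72: 0, 76: 0, 80: 0, 84: 0, 88: 0, 92: 0, 96: 0, 100: 0, 104: 0}
   board rect ((0.0, 0.0), (0.0, 0.0), 0.0)
side A top z 0.0971 knob x
[... 441 characters left out ...]
 129, 12: 144, 16: 61, 20: 33, 24: 31, 28: 37, 32: 81, 36: 78, 40: 18, 44: 12, 48: 13, 52: 34, 56: 22, 60: 8, 64: 7, 68: 6, 72: 10, 76: 5, 80: 0, 84: 0, 88: 0, 92: 0, 96: 0, 100: 0, 104: 0}
   board rect ((0.6011682748794556, 0.3260675072669983), (0.14084483683109283, 0.1489097625017166), 7.790083408355713)
side C top z 0.0774 knob xy [ 0.2052 -0.3502] {-4: 349, 0: 878, 4: 149, 8: 307, 12: 493, 16: 57, 20: 53, 24: 46, 28: 69, 32: 189, 36: 229, 40: 31, 44: 28, 48: 28, 52: 88, 56: 51, 60: 14, 64: 12, 68: 14, 72: 33, 76: 11, 80: 0, 84: 0, 88: 0, 92: 0, 96: 0, 100: 0, 104: 0}
   board rect ((0.20280136168003082, -0.3509034812450409), (0.1394907534122467, 0.10896861553192139), 17.572296142578125)
```

View pics/crop.png

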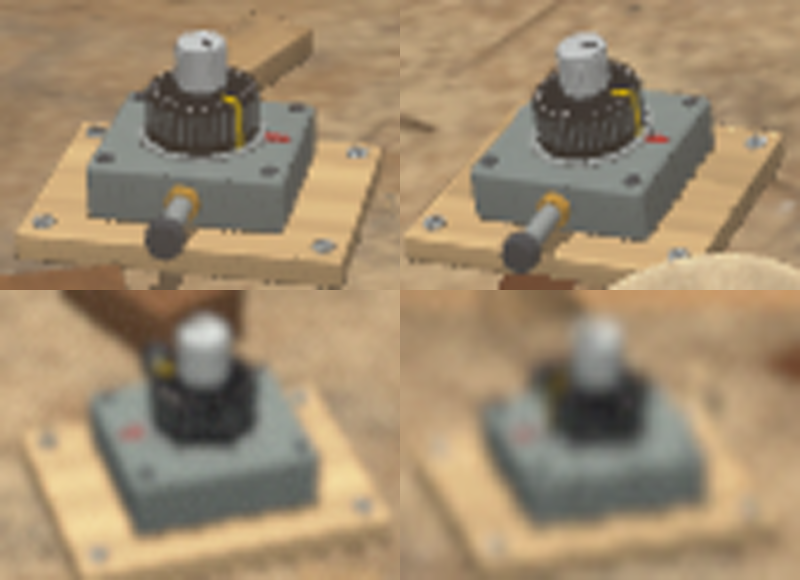

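The crop confirms that A is the target: its knob top is at 95 mm and housing at 45 mm, while B and C are at about 75 and 34 mm. The red index lies to the right in scene crop (275,138) and to the left in side crop (132,432). The yellow mark is clockwise of it.

Run:
```python
from h import *
from station import manip
d=pickle.load(open("s0.pkl","rb"))
for n in d:
  P=cloud(d[n]).reshape(-1,3);r=np.hypot(P[:,0]-.4985,P[:,1]+.0295)
  q=P[(r<.075)&(abs(P[:,2]-.0455)<.0035)][:,:2].astype(np.float32);print(n,"housing",cv2.minAreaRect(q))
  q=P[(r<.035)&(abs(P[:,2]-.070)<.004)][:,:2];print(" ring c",cv2.minEnclosingCircle(q.astype(np.float32)))
  q=P[(r>.07)&(r<.3)&(P[:,2]>.055)&(P[:,2]<.09)&(P[:,0]>.4)];print(" tall",np.percentile(q,[2,50,98],axis=0).round(3).tolist() if len(q) else 0)
  q=P[(r>.07)&(r<.22)&(P[:,2]>.026)&(P[:,2]<.045)&(P[:,1]>-.02)&(P[:,0]<.54)];print(" block",np.percentile(q,[2,50,98],axis=0).round(3).tolist() if len(q) else 0)
s=manip.snapshot("wrist");print(s["mount"].round(3).tolist(),s["fov_y"],s["cx"],s["cy"])
```

```text
scene housing ((0.4998377859592438, -0.028391174972057343), (0.10362862795591354, 0.09115159511566162), 17.486221313476562)
 ring c ((0.5011699795722961, -0.028661908581852913), 0.030114194378256798)
 tall [[0.618, -0.024, 0.062], [0.648, 0.016, 0.07], [0.684, 0.043, 0.073]]
 block [[0.421, 0.051, 0.028], [0.471, 0.148, 0.036], [0.515, 0.184, 0.038]]
side housing ((0.5020084381103516, -0.03388799726963043), (0.10452771931886673, 0.10108406096696854), 17.580915451049805)
 ring c ((0.5012158155441284, -0.03266342356801033), 0.030703015625476837)
 tall [[0.62, -0.029, 0.062], [0.653, 0.001, 0.071], [0.686, 0.04, 0.075]]
 block [[0.425, 0.049, 0.027], [0.473, 0.135, 0.037], [0.518, 0.182, 0.041]]
[[-0.0, 0.945, 0.328, 0.084], [1.0, 0.0, -0.0, 0.002], [-0.0, 0.328, -0.945, -0.128], [0.0, 0.0, 0.0, 1.0]] 65.70646984690485 317.33872592659577 240.36625967374135
```

Emit:
{"api": "drive_tool", "payload": {"plan": [[0.033,-0.033,0,0,0,0,1],[0.033,-0.033,0,0,0,0,1],[0.033,-0.033,0,0,0,0,1],[0.033,-0.033,0,0,0,0,1],[0.033,-0.033,0,0,0,0,1],[0.033,-0.033,0,0,0,0,1],[0.033,-0.033,0,0,0,0,1],[0.033,-0.033,0,0,0,0,1],[0.033,-0.033,0,0,0,0,1],[0.033,-0.033,0,0,0,0,1]]}}

```text
t: 1.15
tcp_pos: [0.3929, -0.2033, 0.2453]
tool_rot: [0.992, 0.123, 0.0, 0.0]
force: [1.7, -0.9, 0.3]
finger_gap: 1.004
gripper_force: 0.0
```

Emit:
{"api": "drive_tool", "payload": {"plan": [[0.033,-0.033,0,0,0,0,1],[0.033,-0.033,0,0,0,0,1],[0.033,-0.033,0,0,0,0,1],[0.033,-0.033,0,0,0,0,1],[0,0,0,0,0,0,1],[0,0,0,0,0,0,1]]}}

```text
t: 1.75
tcp_pos: [0.4879, -0.0436, 0.245]
tool_rot: [0.992, 0.125, -0.0, 0.0]
force: [-0.5, -0.1, 0.1]
finger_gap: 0.999
gripper_force: 0.0
```

```bash
cat >> h.py <<'E'
from scipy.spatial.transform import Rotation as Ro
def wrist(name):
    from station import manip
    st=manip.sense();s=manip.snapshot("wrist")
    T=np.eye(4);T[:3,:3]=Ro.from_quat(st["tool_rot"]).as_matrix();T[:3,3]=st["tcp_pos"];s["E"]=T@s["mount"]
    s["f"]=240/np.tan(np.radians(s["fov_y"]/2))
    pickle.dump(s,open(name+".pkl","wb"));cv2.imwrite(f"pics/{name}.png",s["image"][:,:,::-1]);return s
def atz(s,u,v,z):
    "pixels -> world points on height z"
    a,b=(np.asarray(u)-s["cx"]),(np.asarray(v)-s["cy"]);r=np.hypot(a,b)+1e-9;t=r/s["f"]
    R=np.stack([np.sin(t)*a/r,-np.sin(t)*b/r,-np.cos(t)],-1)@s["E"][:3,:3].T;o=s["E"][:3,3]
    return o+R*((z-o[2])/R[...,2])[...,None]
def color(s):
    "index & ring mark in world, from colour; ring assumed top 0.070"
    h=cv2.cvtColor(s["image"],cv2.COLOR_RGB2HSV).astype(int);H,S,V=h[...,0],h[...,1],h[...,2]
    return ((H<6)|(H>172))&(S>140)&(V>90), (H>20)&(H<34)&(S>150)&(V>110)
def rect(s,x,y,z,w=.1,n=500):
    "top-down view at height z: col=+x, row=-y, n px for w m"
    v,u=np.mgrid[:n,:n];p=np.stack([x+(u-n/2)*w/n,y-(v-n/2)*w/n,np.full(u.shape,z)],-1)
    c=(p-s["E"][:3,3])@s["E"][:3,:3];r=np.hypot(c[...,0],c[...,1]);t=np.arctan2(r,-c[...,2])*s["f"]/(r+1e-9)
    return cv2.remap(s["image"],(s["cx"]+c[...,0]*t).astype(np.float32),(s["cy"]-c[...,1]*t).astype(np.float32),cv2.INTER_CUBIC)
E
python3 - <<'E'
from h import *
s=wrist("w1")
cv2.imwrite("pics/w1r.png",np.hstack([s["image"][:,:,::-1][::2,::2],cv2.resize(rect(s,.5,-.03,.07),(240,240))[:,:,::-1],cv2.resize(rect(s,.5,-.03,.045,.12),(240,240))[:,:,::-1]]))
E
```

```text
(no output)
```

View pics/w1r.png

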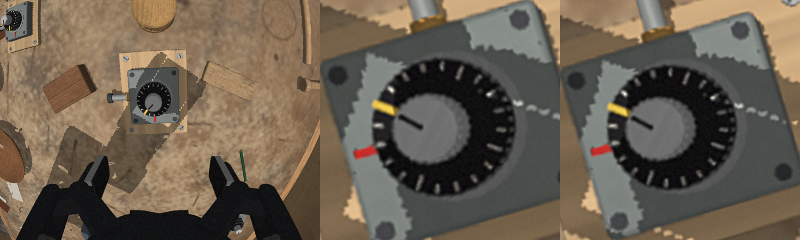

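The view shows the dial with the yellow mark at (385,106), clockwise of the red index at (365,153). The knob line is at (410,118). I'll measure these next.

```bash
cat >> h.py <<'E'
def measure(s,c0=(.5015,-.0325)):
    out={};R,Y=color(s);i=rect(s,*c0,.07,.1,500);g=cv2.GaussianBlur(cv2.cvtColor(i,cv2.COLOR_RGB2GRAY),(0,0),2)
    for nm,z,rr in (("ring",.07,(135,155)),("knob",.095,(58,73))):
        j=rect(s,*c0,z,.1,500);gg=cv2.GaussianBlur(cv2.cvtColor(j,cv2.COLOR_RGB2GRAY),(0,0),2)
        c=cv2.HoughCircles(gg,cv2.HOUGH_GRADIENT_ALT,1,200,param1=60,param2=.5,minRadius=rr[0],maxRadius=rr[1])
        if c is not None:
            a=c[0,0];out[nm]=(c0[0]+(a[0]-250)*2e-4,c0[1]-(a[1]-250)*2e-4,a[2]*.2)
    for nm,m,z in (("red",R,.045),("yel",Y,.07)):
        v,u=np.nonzero(m);p=atz(s,u,v,z);k=np.hypot(p[:,0]-c0[0],p[:,1]-c0[1])<(.05 if nm=="red" else .032);p=p[k]
        out[nm]=(*np.median(p[:,:2],0),int(k.sum()))
    return out
def ang(o,c): # clockwise of yellow from red, deg
    a=[np.arctan2(o[k][1]-c[1],o[k][0]-c[0]) for k in("red","yel")];return np.degrees(a[0]),np.degrees(a[1]),np.degrees((a[0]-a[1]+np.pi)%(2*np.pi)-np.pi)
E
python3 - <<'E'
from h import *
s=pickle.load(open("w1.pkl","rb"));o=measure(s);print(o)
for k in("ring","knob"):
  if k in o: print(k,ang(o,o[k]))
E
```

```text
{'ring': (np.float32(0.5011), np.float32(-0.0339), np.float32(29.311615)), 'red': (np.float64(0.4604903800513499), np.float64(-0.0450624567290218), 40), 'yel': (np.float64(0.4771300289268618), np.float64(-0.024900528045845367), 47)}
ring (np.float64(-164.63055658360162), np.float64(159.42146883439602), np.float64(35.94797458200235))
```

Emit:
{"api": "drive_tool", "payload": {"plan": [[0.008,-0.0034,0.03,0,0,0,1],[0.0075,-0.0034,0.03,0,0,0,1],[0,0,0.03,0,0,0,1],[0,0,0,0,0,0,1],[0,0,0,0,0,0,1]]}}

```text
t: 2.3
tcp_pos: [0.5007, -0.0355, 0.1553]
tool_rot: [0.992, 0.122, -0.001, -0.0]
force: [0.2, 0.3, -0.9]
finger_gap: 1.002
gripper_force: 0.0
```

Run:
```python
from h import *
from station import manip
s=wrist("w2");o=measure(s,(.501,-.033));print(o,manip.sense()["q"],manip.sense()["ft_torque"])
for k in("ring","knob"):
  if k in o: print(k,ang(o,o[k]))
P=lambda z:cv2.resize(rect(s,.501,-.033,z),(400,400))[:,:,::-1]
cv2.imwrite("pics/w2r.png",np.hstack([P(.07),P(.095)]))
```

```text
{'ring': (np.float32(0.502), np.float32(-0.0334), np.float32(29.136627)), 'knob': (np.float32(0.5006), np.float32(-0.0332), np.float32(12.5951605)), 'red': (np.float64(0.4583041682503613), np.float64(-0.04560821554188286), 28), 'yel': (np.float64(0.47562761065139425), np.float64(-0.024101836040302905), 40)} [-2.93335627e-01  5.00739270e-01  1.82306596e+00 -1.40883272e-04
  8.16742250e-01  1.03171846e+00] [-0.00807902 -0.01470057  0.01184178]
ring (np.float64(-164.39011326229152), np.float64(160.57876475477747), np.float64(35.031121982930976))
knob (np.float64(-163.6500267040291), np.float64(159.98184085252268), np.float64(36.36813244344822))
```

View pics/w2r.png

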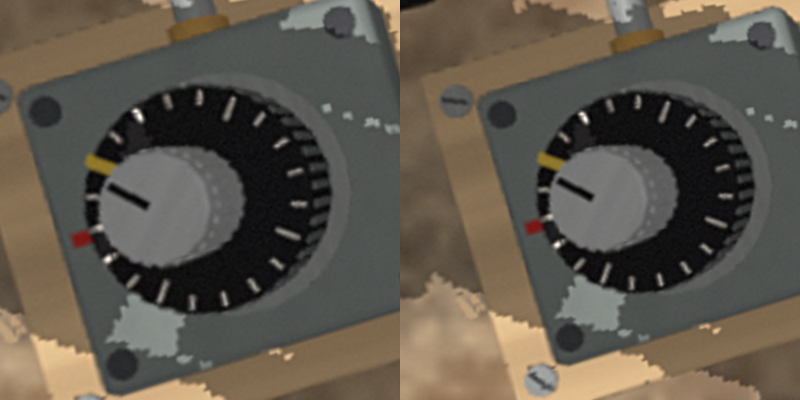

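Emit:
{"api": "drive_tool", "payload": {"plan": [[0,0,0,0,0,-8.58,1],[0,0,0,0,0,-8.58,1],[0,0,0,0,0,-8.58,1],[0,0,0,0,0,-8.58,1],[0,0,0,0,0,-8.58,1],[0,0,0,0,0,-8.58,1],[0,0,0,0,0,-8.58,1],[0,0,0,0,0,-8.58,1],[0,0,0,0,0,-8.58,1],[0,0,0,0,0,-8.58,1]]}}

```text
t: 3.35
tcp_pos: [0.5023, -0.0352, 0.1575]
tool_rot: [0.641, 0.768, 0.001, 0.002]
force: [-0.8, -0.7, -0.6]
finger_gap: 1.0
gripper_force: 0.0
```

Emit:
{"api": "drive_tool", "payload": {"plan": [[0,0,0,0,0,-8.58,1],[0,0,0,0,0,-8.58,1],[0,0,0,0,0,-8.58,1],[0,0,0,0,0,-8.58,1],[0,0,0,0,0,-8.58,1],[0,0,0,0,0,-8.58,1],[0,0,0,0,0,-8.58,1],[0,0,0,0,0,0,1],[0,0,0,0,0,0,1],[0,0,0,0,0,0,1]]}}

```text
t: 4.35
tcp_pos: [0.5016, -0.0346, 0.1561]
tool_rot: [0.174, 0.985, -0.0, 0.001]
force: [0.9, 1.0, -0.1]
finger_gap: 0.999
gripper_force: 0.0
```

Run:
```python
from h import *
from station import manip
s=wrist("w3");o=measure(s,(.501,-.033));st=manip.sense();print(o,st["q"],st["ft_torque"],st["tcp_pos"],Ro.from_quat(st["tool_rot"]).as_matrix().round(4).tolist())
for k in("ring","knob"):
  if k in o: print(k,ang(o,o[k]))
print(ang(o,(.5008,-.0332)))
P=lambda z:cv2.resize(rect(s,.501,-.033,z),(400,400))[:,:,::-1]
cv2.imwrite("pics/w3r.png",np.hstack([P(.07),P(.045)]))
```

```text
{'knob': (np.float32(0.49879998), np.float32(-0.0324), np.float32(12.738387)), 'red': (np.float64(0.46144890593724647), np.float64(-0.044563877804381716), 105), 'yel': (np.float64(0.47787287308765636), np.float64(-0.025006708211050537), 116)} [-2.91354814e-01  5.01178110e-01  1.82354536e+00 -1.40017276e-05
  8.15776429e-01 -1.51222386e+00] [ 0.01846088 -0.01947297  0.01224938] [ 0.50149028 -0.03451049  0.15588525] [[-0.9394, 0.3428, 0.001], [0.3428, 0.9394, -0.0003], [-0.0011, 0.0001, -1.0]]
knob (np.float64(-161.96146731822196), np.float64(160.54230404335894), np.float64(37.496228638419105))
(np.float64(-163.89224769343224), np.float64(160.33502369079957), np.float64(35.77272861576817))
```

View pics/w3r.png

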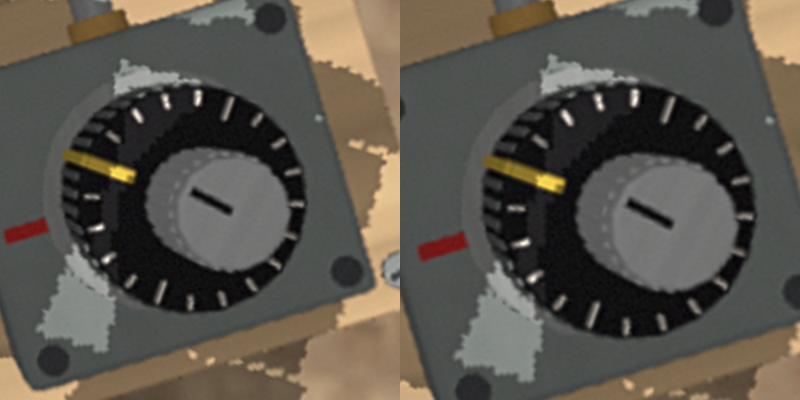

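The view shows the yellow mark at (100,165), the red index at (25,232) and the dial axis at about (192,199). The ring must go about 36–37° anticlockwise. Descending now.

Emit:
{"api": "drive_tool", "payload": {"plan": [[0.002,0.001,0.03,0,0,0,1],[0,0,0.03,0,0,0,1],[0,0,0.02,0,0,0,1],[0,0,0.008,0,0,0,1],[0,0,0.003,0,0,0,1],[0,0,0,0,0,0,1],[0,0,0,0,0,0,1]]}}

```text
t: 5.1
tcp_pos: [0.5004, -0.0329, 0.0652]
tool_rot: [0.173, 0.985, -0.0, 0.001]
force: [-0.0, -0.3, 0.7]
finger_gap: 0.999
gripper_force: 0.0
```

Emit:
{"api": "drive_tool", "payload": {"plan": [[0,0,0.003,0,0,0,1],[0,0,0,0,0,0,0.2],[0,0,0,0,0,0,-1],[0,0,0,0,0,0,-1],[0,0,0,0,0,0,-1],[0,0,0,0,0,0,-1],[0,0,0,0,0,0,-1]], "newtons": 50}}

```text
t: 5.8
tcp_pos: [0.5004, -0.0314, 0.0623]
tool_rot: [0.175, 0.985, 0.001, 0.001]
force: [1.2, 6.3, 6.0]
finger_gap: 0.658
gripper_force: 52.2
```

Run:
```python
from station import manip
st=manip.sense();print(st)
```

```text
{'t': 5.8, 'q': array([-0.28714752,  0.67229217,  1.88171452,  0.00417053,  0.58594768,
       -1.51058407]), 'qd': array([ 0.00101705, -0.0011389 , -0.00013985, -0.0011189 , -0.00119184,
        0.00192699]), 'tau': array([ -3.07776712, -36.60796881,  -6.52859777,  -1.25983939,
        -0.19366499,  -0.27205093]), 'tcp_pos': array([ 0.50044319, -0.03136667,  0.06229377]), 'tool_rot': array([1.74517950e-01, 9.84652975e-01, 1.05438191e-03, 9.44591436e-04]), 'force': array([1.23747007, 6.33335464, 5.97487036]), 'ft_torque': array([ 1.04321081, -0.18754166, -0.35102628]), 'gripper_force': 52.164623737335205, 'finger_gap': 0.6581683890125751}
```

Emit:
{"api": "drive_tool", "payload": {"plan": [[0,0.0012,0,0,0,-4.25,-1],[0,0,0,0,0,-4.25,-1],[0,0,0,0,0,-4.25,-1],[0,0,0,0,0,-4.25,-1],[0,0,0,0,0,-4.25,-1],[0,0,0,0,0,-4.25,-1],[0,0,0,0,0,-4.25,-1],[0,0,0,0,0,-4.25,-1],[0,0,0,0,0,0,-1],[0,0,0,0,0,0,-1]]}}

```text
t: 6.8
tcp_pos: [0.5005, -0.031, 0.0623]
tool_rot: [-0.123, 0.992, 0.0, 0.001]
force: [-0.3, 2.7, 6.6]
finger_gap: 0.66
gripper_force: 52.3
```

```bash
cat > look.py <<'E'
from h import *
from station import manip
import sys
s=wrist(sys.argv[1]);st=manip.sense();print(st["q"].round(3),st["force"].round(2),st["ft_torque"].round(3),st["tcp_pos"].round(4),"yaw",np.degrees(np.arctan2(*Ro.from_quat(st["tool_rot"]).as_matrix()[[1,0],0])))
c0=(.5,-.032)
o=measure(s,c0);print(o)
for k in("knob","ring"):
  if k in o: print(k,ang(o,o[k]))
print(ang(o,(.4995,-.0325)))
R,Y=color(s)
for m,z in((R,.045),(Y,.07)):
    v,u=np.nonzero(m);p=atz(s,u,v,z)[:,:2];p=p[np.hypot(*(p-c0).T)<.05];w,V=np.linalg.eigh(np.cov(p.T));a=V[:,1]*np.sign(-V[0,1]);print("line dir",np.degrees(np.arctan2(a[1],a[0])),len(p))
P=lambda z:cv2.resize(rect(s,*c0,z),(400,400))[:,:,::-1]
cv2.imwrite(f"pics/{sys.argv[1]}r.png",np.hstack([P(.07),P(.045)]))
E
python3 look.py w4
```

```text
[-2.850e-01  6.720e-01  1.881e+00  1.000e-03  5.870e-01 -2.103e+00] [-0.3   3.41  5.94] [0.545 0.048 0.162] [ 0.5005 -0.031   0.0623] yaw -165.90599588296075
{'knob': (np.float32(0.4982), np.float32(-0.033600003), np.float32(12.471382)), 'red': (np.float64(0.46148924488292736), np.float64(-0.044681644410246864), 273), 'yel': (np.float64(0.47654172147585566), np.float64(-0.039020783746365695), 318)}
knob (np.float64(-163.20284408469553), np.float64(-165.94829135943704), np.float64(2.7454472747415233))
(np.float64(-162.2304424329352), np.float64(-164.14399255782857), np.float64(1.9135501248933595))
line dir -163.38842833417473 273
line dir -165.65965664985046 450
```

View pics/w4r.png

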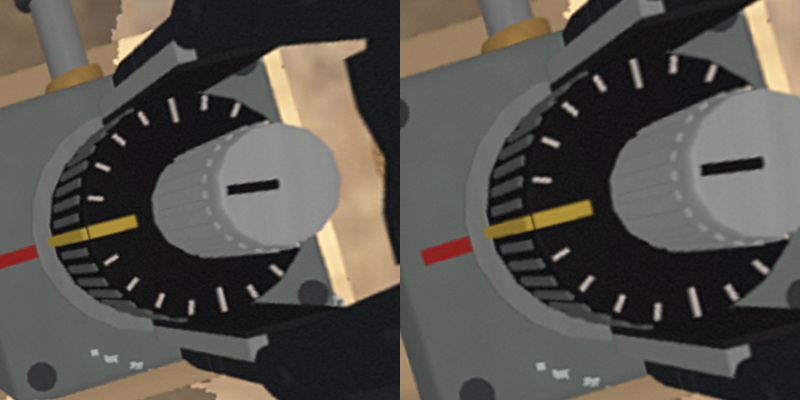

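Yellow at (93,231) and red at (18,258) are nearly in line. By both measures the ring still needs about 2.3° anticlockwise.

Emit:
{"api": "drive_tool", "payload": {"plan": [[0,0,0,0,0,-1.2,-1],[0,0,0,0,0,-1.1,-1],[0,0,0,0,0,0,-1],[0,0,0,0,0,0,-1],[0,0,0,0,0,0,-1]]}}

```text
t: 7.35
tcp_pos: [0.5005, -0.031, 0.0623]
tool_rot: [-0.141, 0.99, 0.0, 0.001]
force: [-0.5, 2.7, 6.4]
finger_gap: 0.659
gripper_force: 52.3
```

```bash
python3 look.py w5
```

```text
[-2.860e-01  6.720e-01  1.881e+00  2.000e-03  5.870e-01 -2.142e+00] [-0.24  3.4   6.84] [ 0.47   0.032 -0.269] [ 0.5005 -0.031   0.0623] yaw -163.76496882868156
{'knob': (np.float32(0.4984), np.float32(-0.033600003), np.float32(12.443272)), 'red': (np.float64(0.4615159602415081), np.float64(-0.04481519524045587), 261), 'yel': (np.float64(0.476809875598636), np.float64(-0.03972295913566863), 293)}
knob (np.float64(-163.08725319764812), np.float64(-164.16667202948454), np.float64(1.079418831836417))
(np.float64(-162.03625540247043), np.float64(-162.34213930641582), np.float64(0.3058839039453817))
line dir -163.86040512020338 261
line dir -163.42458934023452 431
```

Emit:
{"api": "drive_tool", "payload": {"plan": [[0,0,0,0,0,-0.5,-1],[0,0,0,0,0,0,-1],[0,0,0,0,0,0,-1],[0,0,0,0,0,0,1],[0,0,0,0,0,0,1],[0,0,0,0,0,0,1],[0,0,-0.015,0,0,0,1],[0,0,-0.015,0,0,0,1],[0,0,0,0,0,0,1],[0,0,0,0,0,0,1]]}}

```text
t: 8.4
tcp_pos: [0.5002, -0.0316, 0.0913]
tool_rot: [-0.147, 0.989, -0.0, 0.0]
force: [-0.8, -0.0, -0.6]
finger_gap: 1.001
gripper_force: 0.0
```

```bash
python3 look.py w6
```

```text
[-0.286  0.617  1.869 -0.     0.656 -2.151] [0.25 0.39 0.18] [-0.015 -0.002 -0.056] [ 0.4999 -0.0315  0.0909] yaw -163.14363799496988
{'ring': (np.float32(0.498), np.float32(-0.033), np.float32(28.621847)), 'knob': (np.float32(0.4982), np.float32(-0.033600003), np.float32(12.561079)), 'red': (np.float64(0.46156213732373563), np.float64(-0.04465789292177561), 193), 'yel': (np.float64(0.4766958733618569), np.float64(-0.03986691525246015), 207)}
knob (np.float64(-163.2053492962866), np.float64(-163.75237821665817), np.float64(0.5470289203715559))
ring (np.float64(-162.2584973267322), np.float64(-162.13441504348953), np.float64(-0.12408228324266972))
(np.float64(-162.23097794366672), np.float64(-162.09685341223647), np.float64(-0.1341245314302444))
line dir -162.899977111159 193
line dir -163.0015254273802 283
```

View pics/w6r.png

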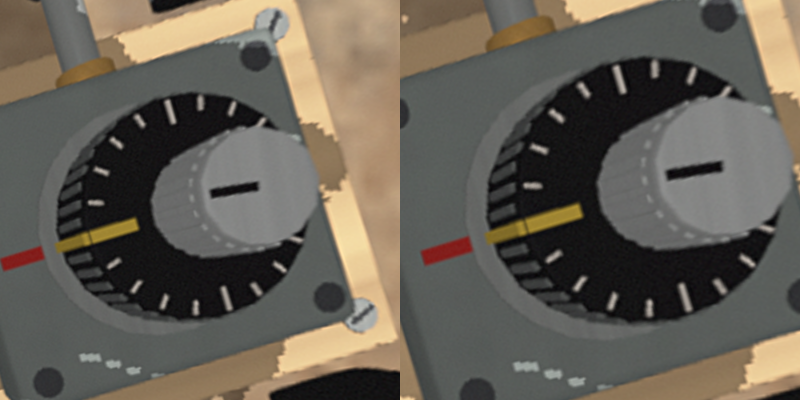

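Aligned: yellow (97,235) and red (22,260) are collinear within about 0.5°. Gripping the knob next.

Emit:
{"api": "drive_tool", "payload": {"plan": [[0,0,0,0,0,0,0],[0,0,0,0,0,0,-1],[0,0,0,0,0,0,-1],[0,0,0,0,0,0,-1],[0,0,0,0,0,0,-1],[0,0,0,0,0,0,-1],[0,0,0,0,0,0,-1],[0,0,0,0,0,0,-1]], "newtons": 40}}

```text
t: 9.25
tcp_pos: [0.4999, -0.0312, 0.0913]
tool_rot: [-0.146, 0.989, 0.0, -0.0]
force: [-1.1, 2.7, 0.8]
finger_gap: 0.284
gripper_force: 39.2
```

```bash
cat > st.py <<'E'
from h import *
from station import manip
st=manip.sense()
print(st["t"],"F",st["force"].round(2),"T",st["ft_torque"].round(3),"tau6",st["tau"][5].round(3),"p",st["tcp_pos"].round(4),"q6",st["q"][5].round(4),"yaw",np.degrees(np.arctan2(*Ro.from_quat(st["tool_rot"]).as_matrix()[[1,0],0])).round(2),"gap",st["finger_gap"],st["gripper_force"])
E
python3 st.py
```

```text
9.25 F [-1.11  2.66  0.84] T [0.386 0.089 0.002] tau6 -0.03 p [ 0.4999 -0.0312  0.0913] q6 -2.1513 yaw -163.15 gap 0.2842176354809389 39.187132716178894
```

Emit:
{"api": "drive_tool", "payload": {"plan": [[0,0,0,0,0,2,-1],[0,0,0,0,0,2,-1],[0,0,0,0,0,2,-1]]}}

```text
t: 9.55
tcp_pos: [0.4999, -0.0312, 0.0913]
tool_rot: [-0.094, 0.996, 0.0, -0.0]
force: [-0.4, 3.1, 1.9]
finger_gap: 0.285
gripper_force: 39.1
```

```bash
python3 st.py
```

```text
9.55 F [-0.44  3.13  1.85] T [0.403 0.035 0.131] tau6 -0.106 p [ 0.4999 -0.0312  0.0913] q6 -2.0456 yaw -169.19 gap 0.28518893715205196 39.139432311058044
```

Emit:
{"api": "drive_tool", "payload": {"plan": [[0,0,0,0,0,1.5,-1],[0,0,0,0,0,1.5,-1],[0,0,0,0,0,1.5,-1]]}}

```text
t: 9.85
tcp_pos: [0.4999, -0.0312, 0.0913]
tool_rot: [-0.055, 0.999, 0.0, -0.0]
force: [0.2, 2.6, 1.9]
finger_gap: 0.284
gripper_force: 39.2
```

```bash
python3 st.py
```

```text
9.85 F [0.2  2.63 1.85] T [0.63  0.091 0.122] tau6 -0.053 p [ 0.4999 -0.0312  0.0913] q6 -1.9665 yaw -173.74 gap 0.2840567122018293 39.174935817718506
```

Emit:
{"api": "drive_tool", "payload": {"plan": [[0,0,0,0,0,1.5,-1],[0,0,0,0,0,1.5,-1]]}}

```text
t: 10.05
tcp_pos: [0.4999, -0.0313, 0.0913]
tool_rot: [-0.028, 1.0, 0.0, -0.0]
force: [-1.6, 4.5, 1.7]
finger_gap: 0.282
gripper_force: 39.2
```

```bash
python3 st.py
```

```text
10.05 F [-1.62  4.47  1.66] T [0.773 0.095 0.14 ] tau6 -0.05 p [ 0.4999 -0.0313  0.0913] q6 -1.9138 yaw -176.76 gap 0.28193591881960056 39.20871555805206
```

Emit:
{"api": "drive_tool", "payload": {"plan": [[0,0,0,0,0,1.5,-1],[0,0,0,0,0,1.5,-1]]}}

```text
t: 10.25
tcp_pos: [0.4999, -0.0313, 0.0913]
tool_rot: [-0.002, 1.0, 0.0, -0.0]
force: [-1.2, 4.1, 2.9]
finger_gap: 0.286
gripper_force: 39.2
```

```bash
python3 st.py
```

```text
10.25 F [-1.24  4.06  2.93] T [0.869 0.153 0.111] tau6 -0.049 p [ 0.4999 -0.0313  0.0913] q6 -1.8613 yaw -179.77 gap 0.28595479249871547 39.24384534358978
```

Emit:
{"api": "drive_tool", "payload": {"plan": [[0,0,0,0,0,1.7,-1],[0,0,0,0,0,1.8,-1]]}}

```text
t: 10.45
tcp_pos: [0.4999, -0.0313, 0.0913]
tool_rot: [0.029, 1.0, 0.0, -0.0]
force: [-0.8, 5.3, 1.2]
finger_gap: 0.288
gripper_force: 39.3
```

```bash
python3 st.py
```

```text
10.45 F [-0.82  5.31  1.22] T [0.912 0.152 0.069] tau6 -0.088 p [ 0.4999 -0.0313  0.0913] q6 -1.8 yaw 176.72 gap 0.28778119694394094 39.25140917301178
```

Emit:
{"api": "drive_tool", "payload": {"plan": [[0,0.0008,0,0,0,1.7,-1],[0,0,0,0,0,1.8,-1]]}}

```text
t: 10.65
tcp_pos: [0.4999, -0.0311, 0.0913]
tool_rot: [0.059, 0.998, -0.0, -0.0]
force: [-1.0, 2.1, 2.3]
finger_gap: 0.292
gripper_force: 39.3
```

```bash
python3 st.py
```

```text
10.65 F [-1.03  2.08  2.25] T [0.368 0.186 0.101] tau6 -0.084 p [ 0.4999 -0.0311  0.0913] q6 -1.7372 yaw 173.26 gap 0.29176577886449345 39.288432598114014
```

Emit:
{"api": "drive_tool", "payload": {"plan": [[0,0,0,0,0,1.7,-1],[0,0,0,0,0,1.8,-1]]}}

```text
t: 10.85
tcp_pos: [0.4999, -0.0311, 0.0913]
tool_rot: [0.089, 0.996, -0.0, -0.0]
force: [-1.6, 2.3, 2.2]
finger_gap: 0.288
gripper_force: 39.3
```

```bash
python3 st.py
```

```text
10.85 F [-1.58  2.31  2.21] T [0.335 0.291 0.156] tau6 -0.089 p [ 0.4999 -0.0311  0.0913] q6 -1.6761 yaw 169.74 gap 0.2880027620165003 39.29112732410431
```

Emit:
{"api": "drive_tool", "payload": {"plan": [[0,0,0,0,0,1.5,-1],[0,0,0,0,0,1.5,-1]]}}

```text
t: 11.05
tcp_pos: [0.5, -0.0311, 0.0913]
tool_rot: [0.115, 0.993, -0.0, -0.0]
force: [-2.8, 1.0, 3.1]
finger_gap: 0.286
gripper_force: 39.3
```

```bash
cat > av.py <<'E'
from h import *
from station import manip
L=[manip.sense()]
for i in range(4): manip.snapshot("wrist");L.append(manip.sense())
T=[s["ft_torque"][2] for s in L];st=L[-1]
print("t",st["t"],"Tz",np.round(T,3),"mean",np.mean(T).round(3),"F",np.mean([s["force"] for s in L],0).round(1),"yaw",np.degrees(np.arctan2(*Ro.from_quat(st["tool_rot"]).as_matrix()[[1,0],0])).round(2),"tau6",np.mean([s["tau"][5] for s in L]).round(3))
E
python3 av.py
```

```text
t 11.25 Tz [ 0.127  0.018 -0.025 -0.026 -0.027] mean 0.013 F [-2.3 -0.2  2.5] yaw 166.85 tau6 0.026
```

Emit:
{"api": "drive_tool", "payload": {"plan": [[0,0,0,0,0,1.5,-1],[0,0,0,0,0,1.5,-1]]}}

```text
t: 11.45
tcp_pos: [0.5, -0.031, 0.0913]
tool_rot: [0.141, 0.99, -0.0, -0.0]
force: [-3.5, -1.9, 2.9]
finger_gap: 0.289
gripper_force: 39.3
```

```bash
python3 st.py
```

```text
11.45 F [-3.47 -1.89  2.93] T [-0.203  0.576  0.1  ] tau6 -0.059 p [ 0.5    -0.031   0.0913] q6 -1.5718 yaw 163.77 gap 0.2886904438455917 39.34455156326294
```

Emit:
{"api": "drive_tool", "payload": {"plan": [[0,0,0,0,0,1.7,-1],[0,0,0,0,0,1.8,-1]]}}

```text
t: 11.65
tcp_pos: [0.5, -0.031, 0.0913]
tool_rot: [0.172, 0.985, -0.0, -0.0]
force: [-4.1, -2.2, 2.9]
finger_gap: 0.288
gripper_force: 39.4
```

```bash
python3 st.py
```

```text
11.65 F [-4.14 -2.25  2.87] T [-0.325  0.557  0.163] tau6 -0.09 p [ 0.5    -0.031   0.0913] q6 -1.5103 yaw 160.24 gap 0.2884274689383831 39.352625012397766
```

Emit:
{"api": "drive_tool", "payload": {"plan": [[0,0,0,0,0,1.5,-1],[0,0,0,0,0,1.5,-1]]}}

```text
t: 11.85
tcp_pos: [0.5, -0.0309, 0.0913]
tool_rot: [0.197, 0.98, -0.0, -0.0]
force: [-3.3, -3.3, 2.5]
finger_gap: 0.287
gripper_force: 39.4
```

```bash
python3 st.py
```

```text
11.85 F [-3.27 -3.32  2.5 ] T [-0.426  0.662  0.116] tau6 -0.049 p [ 0.5    -0.0309  0.0913] q6 -1.4582 yaw 157.26 gap 0.2873745467797809 39.37197804450989
```

Emit:
{"api": "drive_tool", "payload": {"plan": [[0,0,0,0,0,1.7,-1],[0,0,0,0,0,1.8,-1]]}}

```text
t: 12.05
tcp_pos: [0.5, -0.0309, 0.0913]
tool_rot: [0.227, 0.974, -0.0, -0.0]
force: [-3.5, -2.6, 2.3]
finger_gap: 0.285
gripper_force: 39.4
```

```bash
python3 st.py
```

```text
12.05 F [-3.5  -2.57  2.28] T [-0.521  0.606  0.121] tau6 -0.091 p [ 0.5    -0.0309  0.0913] q6 -1.3968 yaw 153.74 gap 0.2845424557419145 39.37545597553253
```

Emit:
{"api": "drive_tool", "payload": {"plan": [[0,0,0,0,0,1.7,-1],[0,0,0,0,0,1.8,-1]]}}

```text
t: 12.25
tcp_pos: [0.5, -0.0309, 0.0913]
tool_rot: [0.257, 0.966, -0.0, -0.0]
force: [-4.1, -2.3, 2.3]
finger_gap: 0.285
gripper_force: 39.4
```

```bash
python3 st.py
```

```text
12.25 F [-4.12 -2.35  2.34] T [-0.625  0.666  0.12 ] tau6 -0.09 p [ 0.5    -0.0309  0.0913] q6 -1.3357 yaw 150.23 gap 0.2851183348926123 39.380468130111694
```

Emit:
{"api": "drive_tool", "payload": {"plan": [[0,0,0,0,0,1.7,-1],[0,0,0,0,0,1.8,-1]]}}

```text
t: 12.45
tcp_pos: [0.5, -0.0309, 0.0913]
tool_rot: [0.286, 0.958, -0.0, -0.0]
force: [-4.0, -2.9, 3.1]
finger_gap: 0.288
gripper_force: 39.4
```

```bash
python3 st.py
```

```text
12.45 F [-4.03 -2.88  3.09] T [-0.558  0.708  0.158] tau6 -0.069 p [ 0.5    -0.0309  0.0913] q6 -1.2747 yaw 146.73 gap 0.28790969256007015 39.376734495162964
```

Emit:
{"api": "drive_tool", "payload": {"plan": [[0,0,0,0,0,1.5,-1],[0,0,0,0,0,1.5,-1]]}}

```text
t: 12.65
tcp_pos: [0.5001, -0.0309, 0.0913]
tool_rot: [0.311, 0.95, -0.0, -0.0]
force: [-3.9, -3.4, 1.9]
finger_gap: 0.288
gripper_force: 39.4
```

```bash
python3 st.py
```

```text
12.65 F [-3.92 -3.45  1.93] T [-0.529  0.704  0.213] tau6 0.035 p [ 0.5001 -0.0309  0.0913] q6 -1.2227 yaw 143.76 gap 0.28774826800534337 39.38715577125549
```

Emit:
{"api": "drive_tool", "payload": {"plan": [[0,0,0,0,0,1.3,-1]]}}

```text
t: 12.75
tcp_pos: [0.5001, -0.0309, 0.0913]
tool_rot: [0.322, 0.947, -0.0, -0.0]
force: [-4.5, -3.6, 2.6]
finger_gap: 0.286
gripper_force: 39.4
```

```bash
python3 st.py
```

```text
12.75 F [-4.46 -3.59  2.62] T [-0.553  0.647  0.285] tau6 0.101 p [ 0.5001 -0.0309  0.0913] q6 -1.2002 yaw 142.47 gap 0.2858611939908783 39.387216567993164
```

Torque rose 0.125 → 0.213 → 0.285 N m, about 3 N m/rad. The knob is on its seat and about 0.16 N m snug, so I'll let go.

Emit:
{"api": "drive_tool", "payload": {"plan": [[0,0,0,0,0,0,-1],[0,0,0,0,0,0,1],[0,0,0,0,0,0,1],[0,0,0,0,0,0,1],[0,0,0,0,0,0,1],[0,0,-0.02,0,0,0,1],[0,0,-0.03,0,0,0,1],[0,0,-0.015,0,0,0,1],[0,0,0,0,0,0,1],[0,0,0,0,0,0,1]]}}

```text
t: 13.75
tcp_pos: [0.5002, -0.0306, 0.1562]
tool_rot: [0.321, 0.947, 0.0, 0.0]
force: [-1.1, -0.0, 0.7]
finger_gap: 1.0
gripper_force: 0.0
```

```bash
python3 look.py w7
```

```text
[-0.285  0.5    1.827  0.     0.815 -1.202] [ 0.91 -0.16  0.12] [-0.004 -0.087  0.024] [ 0.4997 -0.0305  0.1557] yaw 142.5488333531317
{'ring': (np.float32(0.4994), np.float32(-0.032), np.float32(28.633406)), 'knob': (np.float32(0.4988), np.float32(-0.0322), np.float32(12.647774)), 'red': (np.float64(0.46145009140116533), np.float64(-0.04458922157444241), 98), 'yel': (np.float64(0.47709819516927665), np.float64(-0.03964429505205258), 115)}
knob (np.float64(-161.6489681653863), np.float64(-161.0666816123887), np.float64(-0.5822865529975928))
ring (np.float64(-161.64763237424737), np.float64(-161.0800363875156), np.float64(-0.5675959867317699))
(np.float64(-162.37390035235688), np.float64(-162.3116830869667), np.float64(-0.06221726539019925))
line dir -162.10068023102096 98
line dir -164.80583771177518 115
```

View pics/w7r.png

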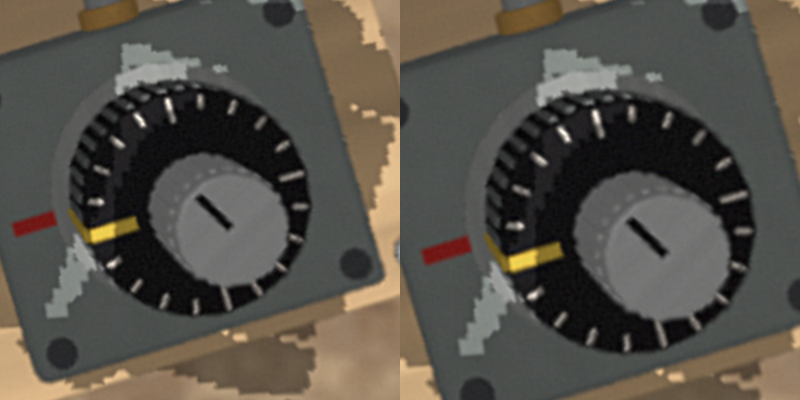

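The ring's yellow mark (110,231) is still on the index direction, within about 0.5°. The knob's line has turned about 53°, and the gripper is clear. Handing in.

```bash
python3 -c "
from station import manip
print(manip.sign_off())"
```

```text
the job is handed in; nothing more can be done
None
```

I turned the largest adjuster's ring anticlockwise until its yellow mark met the red index line, within about 0.5° by camera. I then turned the knob about 54° clockwise to about 0.16 N m above free turning, let go and handed the job in at about 14 s; the ring still lined up afterwards and I never touched the sanding block, offcut or spool.

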